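Slide tested lock cases into the pass and reject nests

ROBOT

A 6-joint arm with a two-finger parallel gripper is mounted at the origin on a cart in front of the work surface, level with it; the furniture and walls round the work are solid. World frame = base frame: x ahead of the robot, y to its left, z up, the work surface at z = 0. Lengths are in m, angles in degrees, forces in N, time in s.
With the tool pointing down it reaches from about 0.4 to 0.825 m from the base axis. Payload 7 kg.
Tool frame: the origin (TCP) lies at the very end of the fingers, on their centre line; the grasp point (between the pads) lies 19 mm behind it; z points along the fingers, y is the line along which they close (so a half turn about z gives the same grasp; the last joint's range is limited). The gripper opens to 88 mm and grips with 3 to 60 N. Pads are 19 mm wide; open, the fingers measure 130 mm over their backs; the gripper's body (78 mm by 193 mm) begins 47 mm behind the grasp point.
Start: joints at [80.907, 20.546, 0.682, 0, -70.136, -16.507], TCP at [0.292, 0.609, 0.227] pointing down, gripper open.
Joint ranges: [-176.03, 176.03], [-82.01, 121.73], [-58.28, 71.71], [-173.87, 95.51], [-174.79, -0.11], [-173.66, 173.66]. Speed limits (degrees/s): [136.94, 136.94, 172.46, 180, 180, 180].

INTERFACE

Orientations are given as [roll, pitch, yaw] about the fixed x, y, z axes, in that order (R = Rz(yaw) Ry(pitch) Rx(roll)).
In Python, from plant import ctrl, cams, workorder gives the robot as it stands.
- The arm moves only by the tool play_rows, never from a script. Its argument "motion" is a list of rows, each an object of numbers: "x", "y", "z": the shift along the tool's x, y, z normalised to -1 to 1, where 1 is 0.025 m; "rx", "ry", "rz": the turn, a rotation vector about the tool's x, y, z normalised to -1 to 1, where 1 is 4 degrees. A call has 1 to 20 rows; each row shifts and turns the commanded pose from where the row before left it, along the tool's axes as they then stand; what a row does not reach is not made up. A row lasts 1/8 s, in which the tool goes at most 62.5 mm and 10.7 degrees, less where a joint would pass 70% of its speed; a pose out of reach is approached as far as the arm can. A call with a number of a shift or a turn outside -1 to 1 is refused whole. A call with a gripper value outside its range is refused whole. "fingers" is the opening, from -1 (shut) to 1 (fully open), set as the call begins (left out, the last holds). The fingers move at their own pace and stop on an object; the grip force is fixed at half the most. Time passes only in rows, so rows that do not move let the fingers close. It gives the time, the measured TCP pose, the force, the opening and the grip force at its end, in the units of the state.
- ctrl.get_obs(): the state, without advancing time (a new reading comes with each control period).
- cams.snapshot(name): name is "scene" or "top"; returns the picture (480x640x3 uint8, blue, green, red); there is no depth.
- cams.get_calibration(name): a dict with "vertical_fov" (degrees; the focal length in pixels is half the picture's height over the tangent of half this angle, whatever the lens; pixels are square), "cx", "cy" (the principal point, pixels), "k1" (the pictures are not rectified: a ray, as slopes to the right and down, at radius r is drawn at 1 + k1 r^2 times it, then the intrinsics apply), "position" and "rotation" of the camera in the world. Camera axes: x right, y up, looking along -z (the intrinsics and any distortion apply to the point x, -y, -z); pixel columns grow to the right and rows downward; lengths in m; the calibration is good to about 2 mm. A picture is of the moment at which its call begins. get_calibration takes no time and is no camera call.
- workorder.close_job(): hands the job in; it is judged then, once.
The state is a dict: "clock": time; "joint_pos": joint angles; "qvel": joint speeds; "tau": joint torques, N m; "tool_pos": TCP position; "orientation": TCP orientation; "force": force on the tool from outside, world axes, zero at the start; "moment": the same for the moment, N m; "opening": finger opening in m; "gripper_force": force on a finger pad.
Only numpy, scipy, OpenCV 4.12 (cv2) and the standard library are available. Lean on these libraries where they do the work, as an engineer would, in place of code of your own. Each camera call takes 0.05 s, during which the arm holds its last target. There are 200 camera calls.

TASK

Sort the two lock cases by their inspection tags: the green-tagged one into the nest with the green stop, the red-tagged one into the nest with the red stop, each pushed fully home against the stop so that the nest's spring roller has snapped into its slot. Their back covers are off and the levers would fall out, so slide them flat along the bench and never lift or tip them; leave everything else on the bench where it is.

Things in the scene. Friction and masses are not known exactly. Their poses are not given: they have to be found in the camera images.
- case_green: Grey steel lock case with green tag on top, 70 (x) x 66 (y) x 24 mm, 0.25-0.5 kg, loose, flat on the bench, underside open. Origin: centre of underside, z up; starts with +x away from the robot, yaw within 0.3. Edges upright and flat, good to push low down at two points 30-50 mm apart; corners cut 5 mm at 45 deg; mid of each y side a screw slot, 22 mm wide, 5 deep.
- case_red: Grey steel lock case with red tag on top, 70 (x) x 66 (y) x 24 mm, 0.25-0.5 kg, loose, flat on the bench, underside open. Origin: centre of underside, z up; starts with +x away from the robot, yaw within 0.3. Edges upright and flat, good to push low down at two points 30-50 mm apart; corners cut 5 mm at 45 deg; mid of each y side a screw slot, 22 mm wide, 5 deep.
- nest_green: Pass nest with green stop: U of fixed rails, no floor, mouth to its -x (to the robot, yaw within 0.08). Origin: on the bench under the centre of a case fully home. Stop face x=+35 mm, 32 high; rails 20 high, 72 apart inside from x=-18, flared to 90 at x=-35 (home case's near edge: x=-35). Outside: 47 mm to -y, 63 to +y with the catch. A home case lies against the -y rail (y=-3 mm).
- nest_red: Reject nest with red stop: U of fixed rails, no floor, mouth to its -x (to the robot, yaw within 0.08). Origin: on the bench under the centre of a case fully home. Stop face x=+35 mm, 32 high; rails 20 high, 72 apart inside from x=-18, flared to 90 at x=-35 (home case's near edge: x=-35). Outside: 47 mm to -y, 63 to +y with the catch. A home case lies against the -y rail (y=-3 mm).
- catch_green (a joint): Spring roller catch in the +y rail of the green nest at x=0: white roller, 18 mm across, standing 9 mm into the nest. 0 = out (nest empty, or snapped into the slot of a case that is home); grows in m as it is pressed outward, about 0.003 while a case passes. Spring 2 N plus 0.5 N/mm; pushing a case past it takes about 5 to 12 N.
- catch_red (a joint): Spring roller catch in the +y rail of the red nest at x=0: white roller, 18 mm across, standing 9 mm into the nest. 0 = out (nest empty, or snapped into the slot of a case that is home); grows in m as it is pressed outward, about 0.003 while a case passes. Spring 2 N plus 0.5 N/mm; pushing a case past it takes about 5 to 12 N.
- machine_corner (a point): Top front right corner of the big grey key-cutting machine (fixed). Its front face runs from here to +y (bench in front of it free), its right side to +x; the ledge is 120 mm high, higher farther back: keep the gripper clear of it, or above it when crossing.
- screwdriver_small: Screwdriver with an orange handle, 150 mm long along its y, 22 mm thick, lying crosswise behind the nests; origin under its middle. Loose bystander, to be left alone.

How it is judged:
By the outcome, as a careful person would: the job done as asked, in the order asked, and still so for the second after the job is handed in, with the robot touching nothing.
It also fails if it takes over 64 s, if anything falls off the work surface, if the arm or the gripper's body presses on something with over 40 N, if the wrist force passes 120 N, or if a joint passes its speed limit or range.

## Working session

There is one attempt and no reset: what is moved stays moved. The work goes in short steps, Python scripts to look and compute and a tool call to move; the robot and the scene stay as the last step left them, time stands still between calls to the robot, and variables do not carry over. Pictures are saved under pics/ and viewed, at most 13 in all, crops included, and the job is handed in when it is done.

Besides the shell and the picture viewer there is one more tool, called after "Emit:" as a command line: name --argument value ..., lists and objects as JSON in quotes. play_rows: Moves the arm, as the interface text tells. Its arguments: {"type":"object","properties":{"motion":{"type":"array"},"fingers":{"type":"number"}},"required":["motion"]}

```bash
mkdir -p pics; ls
python3 - <<'E'
from plant import ctrl,cams
import cv2
o=ctrl.get_obs();print(o)
for n in("scene","top"):
    print(n,cams.get_calibration(n)); cv2.imwrite(f"pics/{n}0.png",cams.snapshot(n))
E
```

```text
pics
{'clock': 0.0, 'joint_pos': array([ 8.09071186e+01,  2.05920998e+01,  6.33352588e-01, -2.29278965e-02,
       -7.01351834e+01, -1.65061142e+01]), 'qvel': array([-0.07259723, -0.05199997, -0.05587785, -0.04029944, -0.0647436 ,
        0.01838976]), 'tau': array([ 2.76781182e-03, -5.82729328e+01,  2.93051898e+01,  6.99731380e+00,
        6.89771390e-03, -1.54028357e-04]), 'tool_pos': array([0.2914507 , 0.6082844 , 0.22560315]), 'orientation': array([ 1.79903816e+02, -6.02505562e-03, -2.56067992e+01]), 'force': array([-0.95220638,  0.65525832,  0.0557881 ]), 'moment': array([-0.04855197,  0.02437424,  0.05490882]), 'gripper_force': 0.0, 'opening': 0.08770997788719374}
scene {'vertical_fov': 57.618958178977046, 'cx': 312.810886406928, 'cy': 247.76397969210737, 'k1': -0.055773676455056126, 'position': array([-0.02128824, -0.42126245,  0.77968342]), 'rotation': array([ 46.36939328,   0.86424743, -62.05085877])}
top {'vertical_fov': 50.90174642719925, 'cx': 323.0714287637545, 'cy': 245.69797318431915, 'k1': -0.043088912596461366, 'position': array([ 0.49274175, -0.0599709 ,  1.09127231]), 'rotation': array([  5.12795782,  -1.66258142, -89.80732129])}
```

View pics/top0.png

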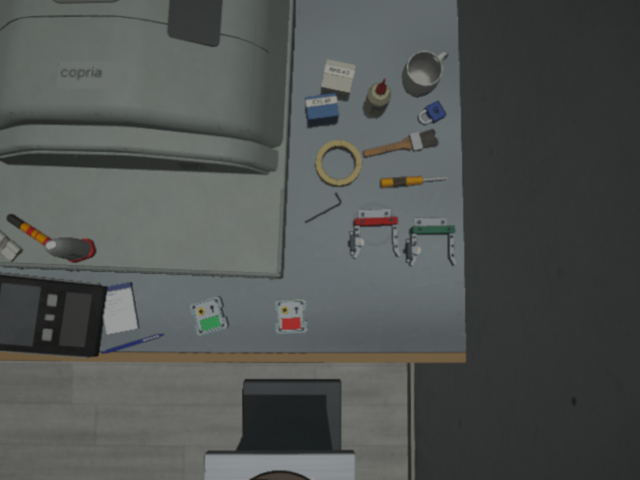

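View pics/scene0.png

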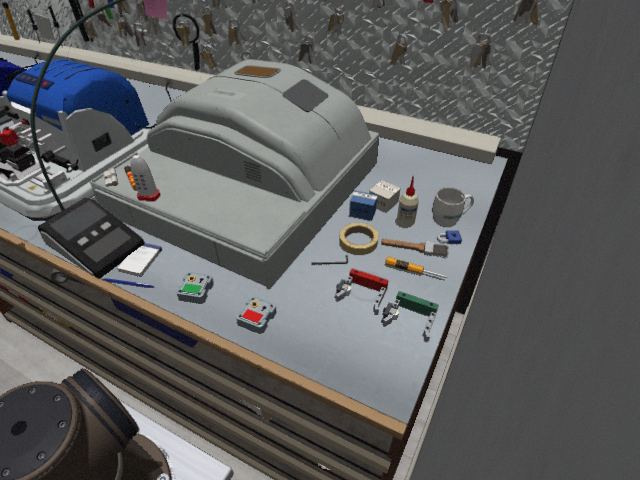

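The top view (up = +x, right = -y) shows the green case near px (210,315) and the red case near (291,316). The red nest is near (376,235), the green nest near (433,245), and the machine corner near (283,274). The scene view agrees: the red case stands between the green case and the nests, so red must go first.

```bash
cat > h.py <<'E'
import numpy as np,cv2
from plant import ctrl,cams
from scipy.spatial.transform import Rotation as R
def K(c):
    f=240/np.tan(np.radians(c["vertical_fov"]/2)); return np.array([[f,0,c["cx"]],[0,f,c["cy"]],[0,0,1]])
def to_plane(n,px,z):
    c=cams.get_calibration(n); p=np.array(px,float).reshape(-1,1,2)
    u=cv2.undistortPoints(p,K(c),np.array([c["k1"],0,0,0,0]))[:,0]
    d=R.from_euler('xyz',c["rotation"],degrees=True).apply(np.c_[u[:,0],-u[:,1],-np.ones(len(u))])
    t=(z-c["position"][2])/d[:,2]
    return (c["position"]+d*t[:,None])[:,:2]
def blobs(img,lo,hi,amin=60):
    h=cv2.cvtColor(img,cv2.COLOR_BGR2HSV); m=cv2.inRange(h,lo,hi)
    return [c for c in cv2.findContours(m,0,1)[0] if cv2.contourArea(c)>amin]
GREEN=((55,100,50),(85,255,255)); RED=((0,150,80),(6,255,255)); 
def rep(img,n="top"):
    for nm,(lo,hi) in dict(green=GREEN,red=RED).items():
        for c in blobs(img,lo,hi):
            (u,v),s,a=cv2.minAreaRect(c)
            bx=cv2.boxPoints(((u,v),s,a))
            w=to_plane(n,bx,0.024 if v>260 and n=="top" else .03)
            e=[w[(i+1)%4]-w[i] for i in range(2)]; L=max(e,key=np.linalg.norm)
            yaw=(np.degrees(np.arctan2(L[1],L[0]))-90+90)%180-90
            print(n,nm,np.round((u,v),1),"A",cv2.contourArea(c),"ctr",np.round(w.mean(0),4),"sz",np.round([np.linalg.norm(x) for x in e],4),"yaw of long axis-90",round(yaw,1))
E
python3 - <<'E'
from h import *
t=cv2.imread("pics/top0.png"); s=cv2.imread("pics/scene0.png")
rep(t); rep(s,"scene")
print("corner",to_plane("top",[(283,275)],.12),"edge",to_plane("top",[(210,351),(300,352)],0), "benchR",to_plane("top",[(465,352)],0))
cv2.imwrite("pics/c1.png",cv2.resize(t[285:345,180:320],None,fx=5.7,fy=5.7,interpolation=2))
cv2.imwrite("pics/c2.png",cv2.resize(t[195:275,340:465],None,fx=6.4,fy=6.4,interpolation=2))
E
```

```text
top green [209.6 322.7] A 168.5 ctr [0.4256 0.1462] sz [0.0388 0.022 ] yaw of long axis-90 17.0
top green [433. 230.] A 155.0 ctr [ 0.6232 -0.3256] sz [0.0865 0.0129] yaw of long axis-90 0.4
top red [291. 323.] A 145.5 ctr [ 0.4256 -0.0239] sz [0.0335 0.0208] yaw of long axis-90 0.1
top red [375.5 221. ] A 177.5 ctr [ 0.6416 -0.2021] sz [0.0878 0.0129] yaw of long axis-90 0.5
scene green [417.1 300.1] A 124.5 ctr [ 0.625 -0.326] sz [0.0158 0.0886] yaw of long axis-90 1.6
scene green [191. 288.] A 113.5 ctr [0.4231 0.1437] sz [0.0254 0.0431] yaw of long axis-90 16.4
scene red [252.  315.5] A 129.5 ctr [ 0.4222 -0.0249] sz [0.0239 0.0434] yaw of long axis-90 5.6
scene red [368.7 276.5] A 129.0 ctr [ 0.6416 -0.2032] sz [0.0166 0.0903] yaw of long axis-90 2.9
corner [[ 0.5230615  -0.01105329]] edge [[ 0.36434715  0.1486982 ]
 [ 0.36269283 -0.04281198]] benchR [[ 0.3618932  -0.39908041]]
```

View pics/c1.png

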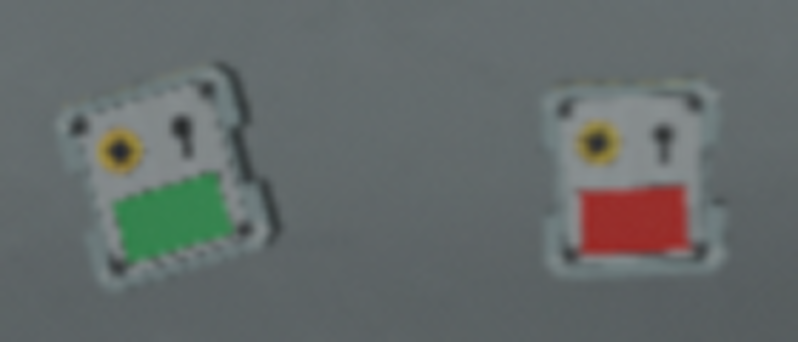

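View pics/c2.png

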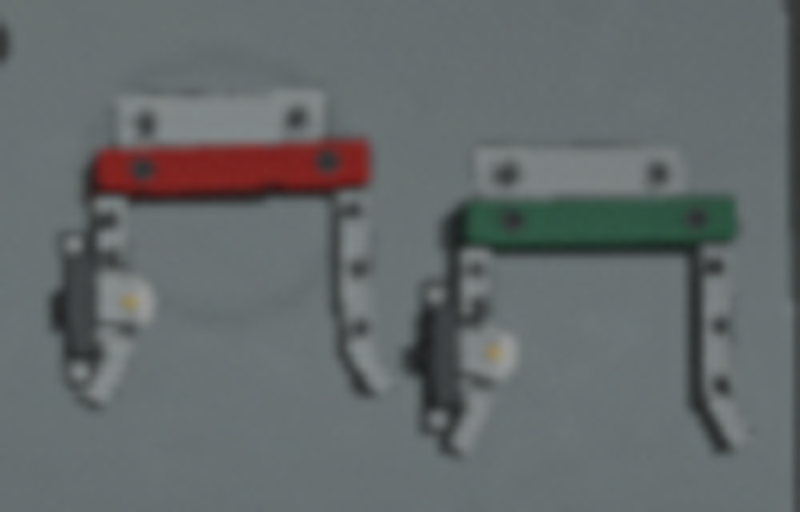

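The crops show both cases (green yawed about +15°, red about 0°) with open screw slots at mid-side, and both nests with the roller on the left (+y) rail. Next I refine the poses.

Run:
```python
from h import *
t=cv2.imread("pics/top0.png"); s=cv2.imread("pics/scene0.png")
def crop(p,o,k): return (np.array(p,float)+.5)/k-.5+np.array(o)
for n,p in dict(red=[(545,88),(715,85),(722,268),(548,275)],green=[(60,112),(225,65),(275,240),(103,288)]).items():
    w=to_plane("top",crop(p,(180,285),5.7),.024)
    a=(w[0]+w[1]-w[2]-w[3])/2; b=(w[0]+w[3]-w[1]-w[2])/2
    print("case",n,w.mean(0).round(4),np.linalg.norm(a).round(4),np.linalg.norm(b).round(4),"yaw",np.degrees([np.arctan2(a[1],a[0]),np.arctan2(-b[0],b[1])]).round(1))
for nm,(lo,hi) in dict(green=GREEN,red=RED).items():
  for n,im in(("top",t),("scene",s)):
    m=cv2.inRange(cv2.cvtColor(im,cv2.COLOR_BGR2HSV),lo,hi)
    for c in blobs(im,lo,hi):
        mm=np.zeros_like(m); cv2.drawContours(mm,[c],-1,255,-1)
        y,x=np.nonzero(mm&m); w=to_plane(n,np.c_[x,y],.024 if x.mean()<320 else .03)
        ev,V=np.linalg.eigh(np.cov((w-w.mean(0)).T)); v=V[:,1]*np.sign(V[1,1]); 
        print(n,nm,w.mean(0).round(4),"yaw",np.degrees(np.arctan2(-v[0],v[1])).round(2))
for n,p in dict(red=[(130,300),(92,195),(368,188)],green=[(495,352),(462,247),(735,243)]).items():
    q=crop(p,(340,195),6.4); print("nest",n,"roller",to_plane("top",q[:1],.02).round(4),"stopface",to_plane("top",q[1:],.032).round(4).tolist())
```

```text
case red [ 0.4403 -0.0229] 0.0677 0.0633 yaw [2.  1.8]
case green [0.4406 0.1484] 0.0665 0.0639 yaw [16. 16.]
top green [0.4255 0.1458] yaw 16.98
top green [ 0.6241 -0.3242] yaw 0.92
scene green [ 0.6246 -0.3268] yaw 1.44
scene green [0.4265 0.1473] yaw 16.62
top red [ 0.425  -0.0239] yaw 4.31
top red [ 0.6414 -0.2024] yaw 2.52
scene red [ 0.4258 -0.0223] yaw 5.78
scene red [ 0.6416 -0.2049] yaw 2.91
nest red roller [[ 0.5986 -0.1696]] stopface [[0.6323, -0.1558], [0.6354, -0.2479]]
nest green roller [[ 0.5819 -0.2924]] stopface [[0.6158, -0.2792], [0.6178, -0.3712]]
```

Emit:
play_rows --motion '[{"x":0.2,"y":1,"rz":-1},{"x":0.2,"y":1,"rz":-1},{"x":0.2,"y":1,"rz":-1},{"x":0.2,"y":1,"rz":-1},{"x":0.2,"y":1,"rz":-1},{"x":0.2,"y":1,"rz":-1},{"x":0.2,"y":1,"rz":-1},{"x":0.3,"y":1,"rz":-0.15},{"x":0.35,"y":1},{"x":0.35,"y":1},{"x":0.35,"y":1},{"x":0.35,"y":1},{"x":0.35,"y":1},{"x":0.35,"y":1},{"x":0.35,"y":1},{"x":0.35,"y":1},{"x":0.35,"y":1},{"x":0.35,"y":1},{"x":0.35,"y":1},{"x":0.35,"y":1}]' --fingers 1

```text
$.motion[0]: bad value
```

```bash
cat >> h.py <<'E'
def go(x,y,yaw,z=None):
    o=ctrl.get_obs(); p=o["tool_pos"]; r=R.from_euler('xyz',o["orientation"],degrees=True)
    z=p[2] if z is None else z
    print("t",round(o["clock"],2),"pos",p.round(4),"rpy",o["orientation"].round(2),"F",o["force"].round(1),"open",round(o["opening"],4))
    print("delta tool (units of 25mm)",(r.inv().apply(np.array([x,y,z])-p)/.025).round(3),"after turn frame",(R.from_euler('xyz',[180,0,yaw],degrees=True).inv().apply(np.array([x,y,z])-p)/.025).round(3),
     "rotvec units",((r.inv()*R.from_euler('xyz',[180,0,yaw],degrees=True)).as_rotvec(degrees=True)/4).round(3))
E
python3 -c "
from h import *
go(.440,-.023,3,.06)"
```

```text
t 0.1 pos [0.2915 0.6083 0.2257] rpy [ 1.7991e+02 -1.0000e-02 -2.5600e+01] F [-0.7  0.4  0.3] open 0.0878
delta tool (units of 25mm) [16.269 20.197  6.661] after turn frame [ 4.611 25.53   6.628] rotvec units [ 2.100e-02  3.000e-03 -7.151e+00]
```

Emit:
play_rows --motion '[{"x":0.2,"y":1,"z":0,"rx":0,"ry":0,"rz":-1},{"x":0.2,"y":1,"z":0,"rx":0,"ry":0,"rz":-1},{"x":0.2,"y":1,"z":0,"rx":0,"ry":0,"rz":-1},{"x":0.2,"y":1,"z":0,"rx":0,"ry":0,"rz":-1},{"x":0.2,"y":1,"z":0,"rx":0,"ry":0,"rz":-1},{"x":0.2,"y":1,"z":0,"rx":0,"ry":0,"rz":-1},{"x":0.2,"y":1,"z":0,"rx":0,"ry":0,"rz":-1},{"x":0.3,"y":1,"z":0,"rx":0,"ry":0,"rz":-0.15},{"x":0.35,"y":1,"z":0,"rx":0,"ry":0,"rz":0},{"x":0.35,"y":1,"z":0,"rx":0,"ry":0,"rz":0},{"x":0.35,"y":1,"z":0,"rx":0,"ry":0,"rz":0},{"x":0.35,"y":1,"z":0,"rx":0,"ry":0,"rz":0},{"x":0.35,"y":1,"z":0,"rx":0,"ry":0,"rz":0},{"x":0.35,"y":1,"z":0,"rx":0,"ry":0,"rz":0},{"x":0.35,"y":1,"z":0,"rx":0,"ry":0,"rz":0},{"x":0.35,"y":1,"z":0,"rx":0,"ry":0,"rz":0}]' --fingers 1

```text
clock: 2.1
tool_pos: [0.3739, 0.2098, 0.2266]
orientation: [-180.0, -0.0, 3.0]
force: [-0.2, -0.1, -0.6]
opening: 0.0876
gripper_force: 0.0
```

```bash
python3 -c "
from h import *
go(.440,-.023,3,.06)"
```

```text
t 2.1 pos [0.3739 0.2098 0.2266] rpy [-180.     -0.      2.97] F [-0.2 -0.1 -0.6] open 0.0876
delta tool (units of 25mm) [2.157 9.437 6.662] after turn frame [2.153 9.438 6.662] rotvec units [-0.    -0.    -0.008]
```

Emit:
play_rows --motion '[{"x":0.22,"y":0.95,"z":0,"rx":0,"ry":0,"rz":0},{"x":0.22,"y":0.95,"z":0.2,"rx":0,"ry":0,"rz":0},{"x":0.22,"y":0.95,"z":0.5,"rx":0,"ry":0,"rz":0},{"x":0.22,"y":0.95,"z":0.75,"rx":0,"ry":0,"rz":0},{"x":0.22,"y":0.95,"z":0.75,"rx":0,"ry":0,"rz":0},{"x":0.22,"y":0.95,"z":0.75,"rx":0,"ry":0,"rz":0},{"x":0.22,"y":0.95,"z":0.75,"rx":0,"ry":0,"rz":0},{"x":0.22,"y":0.95,"z":0.75,"rx":0,"ry":0,"rz":0},{"x":0.22,"y":0.95,"z":0.75,"rx":0,"ry":0,"rz":0},{"x":0.18,"y":0.9,"z":0.75,"rx":0,"ry":0,"rz":0},{"x":0,"y":0,"z":0.7,"rx":0,"ry":0,"rz":0},{"x":0,"y":0,"z":0,"rx":0,"ry":0,"rz":0}]'

```text
clock: 3.6
tool_pos: [0.4387, -0.0229, 0.0593]
orientation: [179.9, 0.2, 2.9]
force: [-0.3, 0.9, -0.1]
opening: 0.0878
gripper_force: 0.0
```

```bash
python3 -c "
from h import *
go(.440,-.023,3,.006)
cv2.imwrite('pics/t1.png',cams.snapshot('top')); s=cams.snapshot('scene');cv2.imwrite('pics/s1.png',s)
cv2.imwrite('pics/s1c.png',cv2.resize(s[200:360,120:330],None,fx=3.6,fy=3.6,interpolation=2))"
```

```text
t 3.6 pos [ 0.4387 -0.0229  0.0593] rpy [1.7995e+02 1.6000e-01 2.9100e+00] F [-0.3  0.9 -0.1] open 0.0878
delta tool (units of 25mm) [0.059 0.003 2.133] after turn frame [0.053 0.005 2.133] rotvec units [ 0.013  0.041 -0.022]
```

View pics/s1c.png

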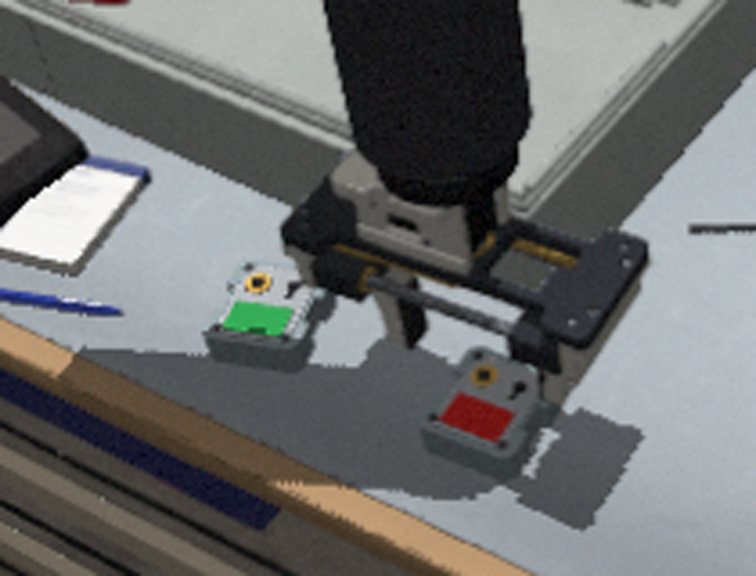

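The scene crop shows the open fingers straddling the red case, near (480,410) in the crop, with the green case well clear. Going down.

Emit:
play_rows --motion '[{"x":0.06,"y":0,"z":0.6,"rx":0,"ry":0,"rz":0},{"x":0,"y":0,"z":0.6,"rx":0,"ry":0,"rz":0},{"x":0,"y":0,"z":0.5,"rx":0,"ry":0,"rz":0},{"x":0,"y":0,"z":0.35,"rx":0,"ry":0,"rz":0},{"x":0,"y":0,"z":0.05,"rx":0,"ry":0,"rz":0},{"x":0,"y":0,"z":0,"rx":0,"ry":0,"rz":0}]'

```text
clock: 4.45
tool_pos: [0.4415, -0.0215, 0.008]
orientation: [180.0, -0.0, 3.0]
force: [-0.4, -0.2, -0.1]
opening: 0.0875
gripper_force: 0.0
```

Emit:
play_rows --motion '[{"x":0,"y":0,"z":0,"rx":0,"ry":0,"rz":0},{"x":0,"y":0,"z":0,"rx":0,"ry":0,"rz":0},{"x":0,"y":0,"z":0,"rx":0,"ry":0,"rz":0},{"x":0,"y":0,"z":0,"rx":0,"ry":0,"rz":0},{"x":0,"y":0,"z":0,"rx":0,"ry":0,"rz":0}]' --fingers 0.34

```text
clock: 5.08
tool_pos: [0.4413, -0.0217, 0.0078]
orientation: [180.0, -0.0, 3.0]
force: [-0.2, -1.1, 1.0]
opening: 0.059
gripper_force: 0.4
```

Emit:
play_rows --motion '[{"x":0,"y":0.2,"z":0,"rx":0,"ry":0,"rz":0},{"x":0,"y":0.4,"z":0,"rx":0,"ry":0,"rz":0},{"x":0,"y":0.6,"z":0,"rx":0,"ry":0,"rz":0},{"x":0,"y":0.6,"z":0,"rx":0,"ry":0,"rz":0},{"x":0,"y":0.6,"z":0,"rx":0,"ry":0,"rz":0},{"x":0,"y":0.6,"z":0,"rx":0,"ry":0,"rz":0},{"x":0,"y":0.6,"z":0,"rx":0,"ry":0,"rz":0},{"x":0,"y":0.6,"z":0,"rx":0,"ry":0,"rz":0},{"x":0.1,"y":0.5,"z":0,"rx":0,"ry":0,"rz":0},{"x":0.3,"y":0.4,"z":0,"rx":0,"ry":0,"rz":0},{"x":0.4,"y":0.4,"z":0,"rx":0,"ry":0,"rz":0},{"x":0.5,"y":0.4,"z":0,"rx":0,"ry":0,"rz":0},{"x":0.5,"y":0.4,"z":0,"rx":0,"ry":0,"rz":0},{"x":0.5,"y":0.4,"z":0,"rx":0,"ry":0,"rz":0},{"x":0.4,"y":0.4,"z":0,"rx":0,"ry":0,"rz":0},{"x":0.3,"y":0.2,"z":0,"rx":0,"ry":0,"rz":0},{"x":0,"y":0,"z":0,"rx":0,"ry":0,"rz":0}]'

```text
clock: 7.2
tool_pos: [0.5252, -0.2009, 0.0073]
orientation: [180.0, 0.1, 3.0]
force: [-1.9, -1.0, -0.1]
opening: 0.0588
gripper_force: 0.9
```

```bash
python3 -c "
from h import *
go(.547,-.208,2.3,.008)
s=cams.snapshot('scene');cv2.imwrite('pics/s2.png',s);rep(s,'scene')
cv2.imwrite('pics/s2c.png',cv2.resize(s[240:360,280:460],None,fx=4.2,fy=4.2,interpolation=2))"
```

```text
t 7.2 pos [ 0.5252 -0.2009  0.0073] rpy [1.7999e+02 1.0000e-01 2.9700e+00] F [-1.9 -1.  -0.1] open 0.0588
delta tool (units of 25mm) [ 0.856  0.329 -0.028] after turn frame [ 0.86   0.319 -0.027] rotvec units [0.004 0.025 0.167]
scene green [416.6 301.5] A 147.5 ctr [ 0.6206 -0.3263] sz [0.0224 0.0884] yaw of long axis-90 2.2
scene green [191. 288.] A 113.5 ctr [0.4231 0.1437] sz [0.0254 0.0431] yaw of long axis-90 16.4
scene red [343.6 318.4] A 125.0 ctr [ 0.5056 -0.2029] sz [0.0226 0.0399] yaw of long axis-90 4.2
scene red [374.9 278.8] A 96.0 ctr [ 0.6416 -0.2191] sz [0.017  0.0585] yaw of long axis-90 1.8
```

View pics/s2c.png

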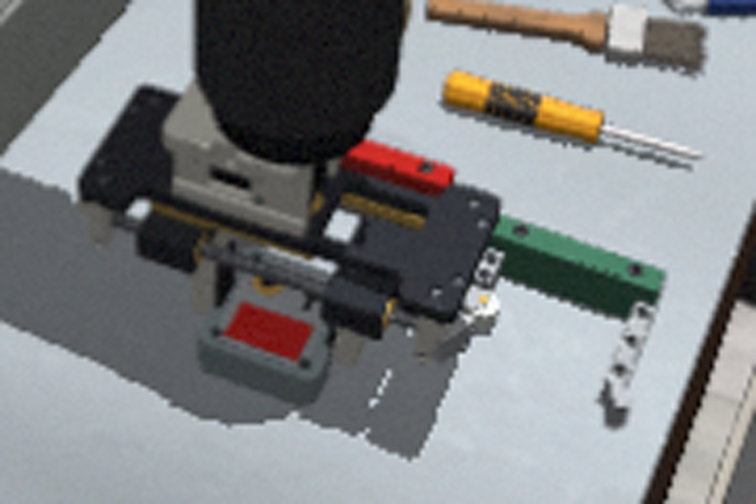

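The scene crop shows the red case held between the fingers, flat, with the nest mouth just ahead. Continuing.

Emit:
play_rows --motion '[{"x":0.2,"y":0.16,"z":0,"rx":0,"ry":0,"rz":0.15},{"x":0.3,"y":0.16,"z":0,"rx":0,"ry":0,"rz":0},{"x":0.3,"y":0,"z":0,"rx":0,"ry":0,"rz":0},{"x":0.06,"y":0,"z":0,"rx":0,"ry":0,"rz":0},{"x":0,"y":0,"z":0,"rx":0,"ry":0,"rz":0}]'

```text
clock: 7.88
tool_pos: [0.5483, -0.207, 0.0079]
orientation: [180.0, -0.1, 2.4]
force: [-0.4, 0.2, -0.0]
opening: 0.0591
gripper_force: 0.1
```

Emit:
play_rows --motion '[{"x":0,"y":0,"z":0,"rx":0,"ry":0,"rz":0},{"x":0,"y":0,"z":0,"rx":0,"ry":0,"rz":0},{"x":0,"y":0,"z":-0.3,"rx":0,"ry":0,"rz":0},{"x":0,"y":0,"z":-0.7,"rx":0,"ry":0,"rz":0},{"x":0,"y":0,"z":-0.6,"rx":0,"ry":0,"rz":0},{"x":-0.5,"y":0,"z":0,"rx":0,"ry":0,"rz":0},{"x":-1,"y":0,"z":0,"rx":0,"ry":0,"rz":0},{"x":-0.7,"y":0,"z":0,"rx":0,"ry":0,"rz":0},{"x":0,"y":0,"z":0,"rx":0,"ry":0,"rz":0}]' --fingers 0.8

```text
clock: 9.0
tool_pos: [0.491, -0.2094, 0.0478]
orientation: [-180.0, 0.0, 2.4]
force: [0.3, -0.1, 0.0]
opening: 0.0791
gripper_force: 0.0
```

```bash
python3 -c "
from h import *
go(.547,-.208,2.3,.008)
s=cams.snapshot('scene');cv2.imwrite('pics/s3.png',s);rep(s,'scene')
t=cams.snapshot('top');cv2.imwrite('pics/t3.png',t);rep(t,'top')
cv2.imwrite('pics/t3c.png',cv2.resize(t[200:300,330:465],None,fx=5.5,fy=5.5,interpolation=2))"
```

```text
t 9.0 pos [ 0.491  -0.2094  0.0478] rpy [-1.7999e+02  4.0000e-02  2.3700e+00] F [ 0.3 -0.1  0. ] open 0.0791
delta tool (units of 25mm) [2.241 0.039 1.589] after turn frame [2.241 0.036 1.591] rotvec units [-0.003  0.009  0.017]
scene green [416.5 302.5] A 183.5 ctr [ 0.6179 -0.3269] sz [0.0279 0.0877] yaw of long axis-90 2.2
scene green [191. 288.] A 113.5 ctr [0.4231 0.1437] sz [0.0254 0.0431] yaw of long axis-90 16.4
scene red [350.3 313.2] A 74.0 ctr [ 0.5248 -0.2099] sz [0.0145 0.0401] yaw of long axis-90 2.0
scene red [373.6 278.3] A 109.5 ctr [ 0.6416 -0.2157] sz [0.0177 0.0652] yaw of long axis-90 3.0
top green [209.6 322.8] A 167.5 ctr [0.4255 0.1461] sz [0.0388 0.0218] yaw of long axis-90 17.0
top green [430.5 230. ] A 143.0 ctr [ 0.6232 -0.3201] sz [0.0757 0.0129] yaw of long axis-90 0.4
top red [375.5 221.3] A 185.5 ctr [ 0.6409 -0.2022] sz [0.0882 0.0142] yaw of long axis-90 2.9
```

View pics/t3c.png

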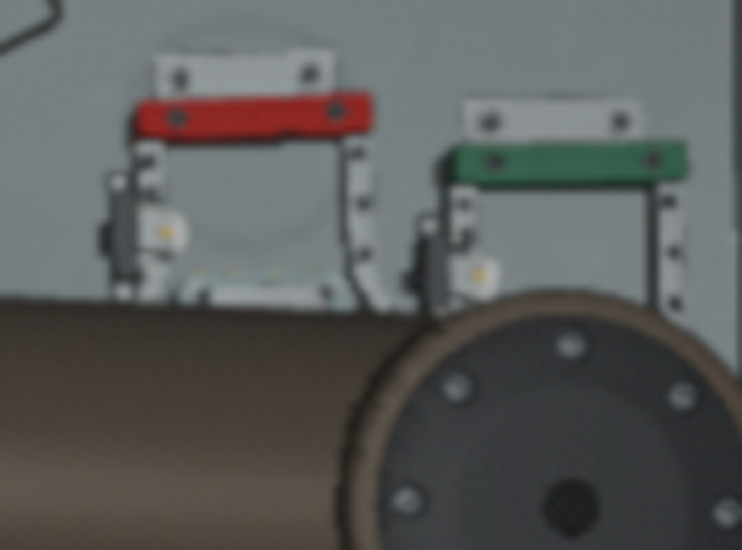

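The top crop shows the red case's front edge, near (265,290) in the crop, centred in the red nest's mouth. Now narrowing the fingers, going down behind it and pushing.

Emit:
play_rows --motion '[{"x":0,"y":0.05,"z":0.3,"rx":0,"ry":0,"rz":0},{"x":0,"y":0,"z":0.3,"rx":0,"ry":0,"rz":0},{"x":0,"y":0,"z":0.3,"rx":0,"ry":0,"rz":0},{"x":0,"y":0,"z":0.3,"rx":0,"ry":0,"rz":0},{"x":0,"y":0,"z":0.3,"rx":0,"ry":0,"rz":0},{"x":0,"y":0,"z":0.1,"rx":0,"ry":0,"rz":0},{"x":0.3,"y":0,"z":0,"rx":0,"ry":0,"rz":0},{"x":0.3,"y":0,"z":0,"rx":0,"ry":0,"rz":0},{"x":0.3,"y":0,"z":0,"rx":0,"ry":0,"rz":0},{"x":0.3,"y":0,"z":0,"rx":0,"ry":0,"rz":0},{"x":0.2,"y":0,"z":0,"rx":0,"ry":0,"rz":0}]' --fingers -0.7

```text
clock: 10.48
tool_pos: [0.5264, -0.2094, 0.0076]
orientation: [-180.0, 0.2, 2.4]
force: [-5.4, -1.7, 2.1]
opening: 0.0132
gripper_force: 3.0
```

Emit:
play_rows --motion '[{"x":0.2,"y":0,"z":0,"rx":0,"ry":0,"rz":0},{"x":0.2,"y":0,"z":0,"rx":0,"ry":0,"rz":0},{"x":0.2,"y":0,"z":0,"rx":0,"ry":0,"rz":0}]'

```text
clock: 10.85
tool_pos: [0.5418, -0.2088, 0.0076]
orientation: [-180.0, 0.1, 2.4]
force: [-4.8, -1.5, 0.8]
opening: 0.0129
gripper_force: 2.4
```

Emit:
play_rows --motion '[{"x":0.2,"y":0,"z":0,"rx":0,"ry":0,"rz":0},{"x":0.15,"y":0,"z":0,"rx":0,"ry":0,"rz":0}]'

```text
clock: 11.1
tool_pos: [0.5522, -0.2081, 0.0078]
orientation: [180.0, -0.0, 2.4]
force: [-1.4, -1.4, -0.7]
opening: 0.0133
gripper_force: 1.0
```

Emit:
play_rows --motion '[{"x":0.04,"y":0,"z":0,"rx":0,"ry":0,"rz":0},{"x":0.04,"y":0,"z":0,"rx":0,"ry":0,"rz":0},{"x":0,"y":0,"z":0,"rx":0,"ry":0,"rz":0}]'

```text
clock: 11.48
tool_pos: [0.5531, -0.208, 0.0078]
orientation: [-180.0, 0.0, 2.4]
force: [-3.9, -1.5, 0.3]
opening: 0.0126
gripper_force: 1.8
```

Emit:
play_rows --motion '[{"x":0.04,"y":0,"z":0,"rx":0,"ry":0,"rz":0},{"x":0.04,"y":0,"z":0,"rx":0,"ry":0,"rz":0},{"x":0,"y":0,"z":0,"rx":0,"ry":0,"rz":0}]'

```text
clock: 11.85
tool_pos: [0.5537, -0.208, 0.0078]
orientation: [-180.0, 0.2, 2.4]
force: [-8.4, -0.8, 6.5]
opening: 0.0129
gripper_force: 4.3
```

Emit:
play_rows --motion '[{"x":0.06,"y":0,"z":0,"rx":0,"ry":0,"rz":0},{"x":0.06,"y":0,"z":0,"rx":0,"ry":0,"rz":0},{"x":0,"y":0,"z":0,"rx":0,"ry":0,"rz":0},{"x":0,"y":0,"z":0,"rx":0,"ry":0,"rz":0}]'

```text
clock: 12.35
tool_pos: [0.5536, -0.2079, 0.0077]
orientation: [-180.0, 0.4, 2.4]
force: [-16.4, 0.5, 13.9]
opening: 0.0131
gripper_force: 8.4
```

Emit:
play_rows --motion '[{"x":-0.4,"y":0,"z":0,"rx":0,"ry":0,"rz":0},{"x":-0.8,"y":0,"z":-0.5,"rx":0,"ry":0,"rz":0},{"x":-1,"y":-0.5,"z":-0.8,"rx":0,"ry":0,"rz":0},{"x":-1,"y":-1,"z":-0.8,"rx":0,"ry":0,"rz":-0.5},{"x":-0.6,"y":-1,"z":0,"rx":0,"ry":0,"rz":-1},{"x":-0.2,"y":-1,"z":0,"rx":0,"ry":0,"rz":-1},{"x":0,"y":-1,"z":0,"rx":0,"ry":0,"rz":-1},{"x":0,"y":-1,"z":0,"rx":0,"ry":0,"rz":0},{"x":0,"y":-1,"z":0,"rx":0,"ry":0,"rz":0},{"x":0,"y":-1,"z":0,"rx":0,"ry":0,"rz":0}]' --fingers 1

```text
clock: 13.6
tool_pos: [0.4261, -0.028, 0.0609]
orientation: [-180.0, -0.2, 16.4]
force: [0.0, 1.2, 0.3]
opening: 0.0876
gripper_force: 0.0
```

```bash
python3 -c "
from h import *
go(.4405,.148,16.5,.06)
s=cams.snapshot('scene');cv2.imwrite('pics/s4.png',s);rep(s,'scene')
t=cams.snapshot('top');cv2.imwrite('pics/t4.png',t);rep(t,'top')
cv2.imwrite('pics/t4c.png',cv2.resize(t[195:300,330:465],None,fx=5.5,fy=5.5,interpolation=2))"
```

```text
t 13.6 pos [ 0.4261 -0.028   0.0609] rpy [-179.98   -0.21   16.43] F [0.  1.2 0.3] open 0.0876
delta tool (units of 25mm) [ 2.542 -6.591  0.047] after turn frame [ 2.55  -6.587  0.035] rotvec units [-0.005 -0.054 -0.017]
scene green [417.  300.4] A 138.0 ctr [ 0.6242 -0.326 ] sz [0.015  0.0884] yaw of long axis-90 2.2
scene green [190.7 288. ] A 108.5 ctr [0.4228 0.1442] sz [0.0252 0.0418] yaw of long axis-90 16.4
scene red [359.6 294.9] A 110.5 ctr [ 0.581 -0.207] sz [0.0222 0.041 ] yaw of long axis-90 2.9
scene red [368.6 276.6] A 142.5 ctr [ 0.6413 -0.2032] sz [0.0173 0.0903] yaw of long axis-90 2.9
top green [209.6 322.7] A 168.5 ctr [0.4256 0.1462] sz [0.0388 0.022 ] yaw of long axis-90 17.0
top green [433.  229.5] A 149.0 ctr [ 0.6243 -0.3256] sz [0.0865 0.0108] yaw of long axis-90 0.4
top red [378.  247.5] A 132.0 ctr [ 0.585 -0.207] sz [0.0341 0.0192] yaw of long axis-90 0.4
top red [375.5 220.8] A 158.5 ctr [ 0.642  -0.2021] sz [0.0882 0.0121] yaw of long axis-90 2.3
```

View pics/t4c.png

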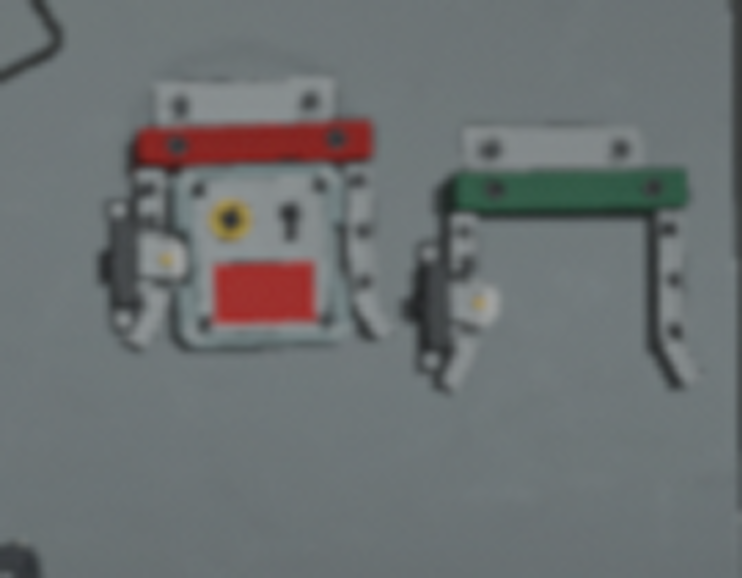

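The top crop shows the red case home: against the red stop at (255,165), with the roller at (165,258) in its slot. Next, the green case.

Emit:
play_rows --motion '[{"x":0.35,"y":-0.6,"z":0,"rx":0,"ry":0,"rz":0},{"x":0.35,"y":-0.95,"z":0,"rx":0,"ry":0,"rz":0},{"x":0.35,"y":-0.95,"z":0,"rx":0,"ry":0,"rz":0},{"x":0.35,"y":-0.95,"z":0,"rx":0,"ry":0,"rz":0},{"x":0.35,"y":-0.95,"z":0,"rx":0,"ry":0,"rz":0},{"x":0.35,"y":-0.95,"z":0,"rx":0,"ry":0,"rz":0},{"x":0.35,"y":-0.8,"z":0,"rx":0,"ry":0,"rz":0},{"x":0.1,"y":-0.5,"z":0,"rx":0,"ry":0,"rz":0},{"x":0,"y":0,"z":0,"rx":0,"ry":0,"rz":0},{"x":0,"y":0,"z":0,"rx":0,"ry":0,"rz":0}]'

```text
clock: 14.95
tool_pos: [0.4388, 0.1475, 0.0602]
orientation: [180.0, 0.0, 16.4]
force: [-0.0, -0.7, 0.2]
opening: 0.0877
gripper_force: 0.0
```

```bash
python3 -c "
from h import *
go(.440,.1495,16.7,.008)
s=cams.snapshot('scene');cv2.imwrite('pics/s5.png',s)
cv2.imwrite('pics/s5c.png',cv2.resize(s[200:340,110:310],None,fx=4,fy=4,interpolation=2))"
```

```text
t 14.95 pos [0.4388 0.1475 0.0602] rpy [1.800e+02 2.000e-02 1.639e+01] F [-0.  -0.7  0.2] open 0.0877
delta tool (units of 25mm) [ 0.068 -0.063  2.088] after turn frame [ 0.067 -0.062  2.088] rotvec units [ 0.001  0.006 -0.078]
```

View pics/s5c.png

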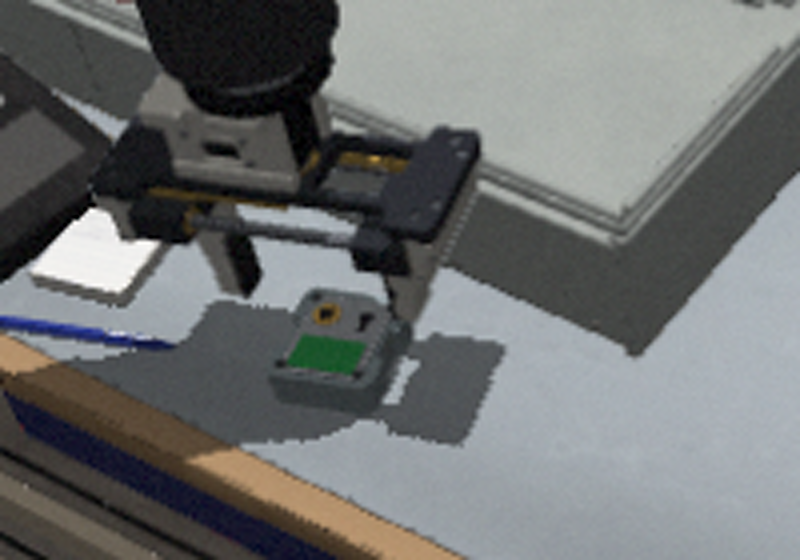

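The scene crop shows the fingers straddling the green case, near (330,340) in the crop. The pen tip, at about (175,345), and the machine are both clear.

Emit:
play_rows --motion '[{"x":0.06,"y":-0.06,"z":0.6,"rx":0,"ry":0,"rz":-0.08},{"x":0,"y":0,"z":0.6,"rx":0,"ry":0,"rz":0},{"x":0,"y":0,"z":0.5,"rx":0,"ry":0,"rz":0},{"x":0,"y":0,"z":0.35,"rx":0,"ry":0,"rz":0},{"x":0,"y":0,"z":0.05,"rx":0,"ry":0,"rz":0},{"x":0,"y":0,"z":0,"rx":0,"ry":0,"rz":0}]'

```text
clock: 15.75
tool_pos: [0.4403, 0.1499, 0.008]
orientation: [-180.0, -0.0, 16.7]
force: [0.0, 0.6, 0.9]
opening: 0.0877
gripper_force: 0.0
```

Emit:
play_rows --motion '[{"x":0,"y":0,"z":0,"rx":0,"ry":0,"rz":0},{"x":0,"y":0,"z":0,"rx":0,"ry":0,"rz":0},{"x":0,"y":0,"z":0,"rx":0,"ry":0,"rz":0},{"x":0,"y":0,"z":0,"rx":0,"ry":0,"rz":0},{"x":0,"y":0,"z":0,"rx":0,"ry":0,"rz":0}]' --fingers 0.34

```text
clock: 16.38
tool_pos: [0.4403, 0.1501, 0.0079]
orientation: [-180.0, -0.0, 16.7]
force: [0.3, 1.4, 0.0]
opening: 0.0589
gripper_force: 0.8
```

Emit:
play_rows --motion '[{"x":0,"y":0.1,"z":0,"rx":0,"ry":0,"rz":0.4},{"x":0,"y":0.2,"z":0,"rx":0,"ry":0,"rz":0.7},{"x":0,"y":0.2,"z":0,"rx":0,"ry":0,"rz":0.7},{"x":0,"y":0.2,"z":0,"rx":0,"ry":0,"rz":0.7},{"x":0,"y":0.3,"z":0,"rx":0,"ry":0,"rz":0.7},{"x":0,"y":0.4,"z":0,"rx":0,"ry":0,"rz":0.7},{"x":0,"y":0.6,"z":0,"rx":0,"ry":0,"rz":0},{"x":0,"y":0.6,"z":0,"rx":0,"ry":0,"rz":0},{"x":0,"y":0.6,"z":0,"rx":0,"ry":0,"rz":0},{"x":0,"y":0.6,"z":0,"rx":0,"ry":0,"rz":0},{"x":0,"y":0.6,"z":0,"rx":0,"ry":0,"rz":0},{"x":0,"y":0.6,"z":0,"rx":0,"ry":0,"rz":0},{"x":0,"y":0.6,"z":0,"rx":0,"ry":0,"rz":0},{"x":0,"y":0.6,"z":0,"rx":0,"ry":0,"rz":0},{"x":0,"y":0.6,"z":0,"rx":0,"ry":0,"rz":0},{"x":0,"y":0.6,"z":0,"rx":0,"ry":0,"rz":0},{"x":0,"y":0.6,"z":0,"rx":0,"ry":0,"rz":0},{"x":0,"y":0.6,"z":0,"rx":0,"ry":0,"rz":0}]'

```text
clock: 18.62
tool_pos: [0.4491, -0.0656, 0.0078]
orientation: [-180.0, 0.0, 1.1]
force: [0.2, 6.1, 2.5]
opening: 0.0587
gripper_force: 3.2
```

```bash
python3 -c "
from h import *
go(.530,-.3293,1.1,.008)
s=cams.snapshot('scene');cv2.imwrite('pics/s6.png',s);rep(s,'scene')"
```

```text
t 18.62 pos [ 0.4491 -0.0656  0.0078] rpy [-180.      0.      1.12] F [0.2 6.1 2.5] open 0.0587
delta tool (units of 25mm) [ 3.031e+00  1.061e+01 -7.000e-03] after turn frame [ 3.0340e+00  1.0609e+01 -7.0000e-03] rotvec units [-0.001  0.001  0.005]
scene green [270.2 319.4] A 138.0 ctr [ 0.4315 -0.0653] sz [0.0242 0.0428] yaw of long axis-90 1.7
scene green [416.9 300.8] A 138.0 ctr [ 0.6228 -0.3261] sz [0.0178 0.0884] yaw of long axis-90 2.2
scene red [359.5 295. ] A 112.0 ctr [ 0.5806 -0.2071] sz [0.0231 0.041 ] yaw of long axis-90 2.9
scene red [368.6 276.5] A 138.5 ctr [ 0.6415 -0.2032] sz [0.0169 0.0903] yaw of long axis-90 3.0
```

Emit:
play_rows --motion '[{"x":0,"y":0.6,"z":0,"rx":0,"ry":0,"rz":0},{"x":0,"y":0.6,"z":0,"rx":0,"ry":0,"rz":0},{"x":0,"y":0.6,"z":0,"rx":0,"ry":0,"rz":0},{"x":0,"y":0.6,"z":0,"rx":0,"ry":0,"rz":0},{"x":0,"y":0.6,"z":0,"rx":0,"ry":0,"rz":0},{"x":0,"y":0.6,"z":0,"rx":0,"ry":0,"rz":0},{"x":0.1,"y":0.6,"z":0,"rx":0,"ry":0,"rz":0},{"x":0.1,"y":0.6,"z":0,"rx":0,"ry":0,"rz":0},{"x":0.2,"y":0.6,"z":0,"rx":0,"ry":0,"rz":0},{"x":0.2,"y":0.6,"z":0,"rx":0,"ry":0,"rz":0},{"x":0.2,"y":0.6,"z":0,"rx":0,"ry":0,"rz":0},{"x":0.2,"y":0.6,"z":0,"rx":0,"ry":0,"rz":0},{"x":0.2,"y":0.6,"z":0,"rx":0,"ry":0,"rz":0},{"x":0.2,"y":0.6,"z":0,"rx":0,"ry":0,"rz":0},{"x":0.2,"y":0.6,"z":0,"rx":0,"ry":0,"rz":0},{"x":0.2,"y":0.6,"z":0,"rx":0,"ry":0,"rz":0},{"x":0.2,"y":0.4,"z":0,"rx":0,"ry":0,"rz":0},{"x":0.2,"y":0.2,"z":0,"rx":0,"ry":0,"rz":0},{"x":0,"y":0,"z":0,"rx":0,"ry":0,"rz":0}]'

```text
clock: 21.05
tool_pos: [0.5067, -0.3193, 0.0073]
orientation: [-180.0, 0.2, 1.1]
force: [-5.0, 1.6, 5.5]
opening: 0.0583
gripper_force: 3.7
```

```bash
python3 -c "
from h import *
go(.530,-.3293,1.1,.008)"
```

```text
t 21.05 pos [ 0.5067 -0.3193  0.0073] rpy [-179.95    0.24    1.08] F [-5.   1.6  5.5] open 0.0583
delta tool (units of 25mm) [ 0.924  0.416 -0.03 ] after turn frame [ 0.924  0.416 -0.026] rotvec units [-0.012  0.059 -0.006]
```

Emit:
play_rows --motion '[{"x":0.05,"y":0.2,"z":0,"rx":0,"ry":0,"rz":0},{"x":0.2,"y":0.2,"z":0,"rx":0,"ry":0,"rz":0},{"x":0.3,"y":0,"z":0,"rx":0,"ry":0,"rz":0},{"x":0.25,"y":0,"z":0,"rx":0,"ry":0,"rz":0},{"x":0.05,"y":0,"z":0,"rx":0,"ry":0,"rz":0},{"x":0,"y":0,"z":0,"rx":0,"ry":0,"rz":0}]'

```text
clock: 21.8
tool_pos: [0.5271, -0.329, 0.0072]
orientation: [-180.0, 0.3, 1.1]
force: [-6.3, -0.2, 5.3]
opening: 0.0586
gripper_force: 4.0
```

Emit:
play_rows --motion '[{"x":0,"y":0,"z":0,"rx":0,"ry":0,"rz":0},{"x":0,"y":0,"z":0,"rx":0,"ry":0,"rz":0},{"x":0,"y":0,"z":-0.3,"rx":0,"ry":0,"rz":0},{"x":0,"y":0,"z":-0.7,"rx":0,"ry":0,"rz":0},{"x":0,"y":0,"z":-0.6,"rx":0,"ry":0,"rz":0},{"x":-0.5,"y":0,"z":0,"rx":0,"ry":0,"rz":0},{"x":-1,"y":0,"z":0,"rx":0,"ry":0,"rz":0},{"x":-0.7,"y":0,"z":0,"rx":0,"ry":0,"rz":0},{"x":0,"y":0,"z":0,"rx":0,"ry":0,"rz":0}]' --fingers 0.8

```text
clock: 22.92
tool_pos: [0.474, -0.3291, 0.048]
orientation: [-180.0, 0.0, 1.1]
force: [1.4, -0.3, 0.5]
opening: 0.0791
gripper_force: 0.0
```

```bash
python3 -c "
from h import *
go(.530,-.3293,1.1,.008)
s=cams.snapshot('scene');cv2.imwrite('pics/s7.png',s);rep(s,'scene')
t=cams.snapshot('top');cv2.imwrite('pics/t7.png',t);rep(t,'top')
a=cv2.resize(s[250:350,340:460],None,fx=3.3,fy=3.3,interpolation=2);b=cv2.resize(t[200:300,340:460],None,fx=3.3,fy=3.3,interpolation=2)
cv2.imwrite('pics/c7.png',np.hstack([a,b]))"
```

```text
t 22.93 pos [ 0.474  -0.3291  0.048 ] rpy [-1.7998e+02  2.0000e-02  1.0700e+00] F [ 1.4 -0.3  0.5] open 0.0791
delta tool (units of 25mm) [2.241 0.051 1.597] after turn frame [2.24  0.051 1.598] rotvec units [-0.004  0.005 -0.007]
scene green [399.  341.4] A 95.5 ctr [ 0.5043 -0.328 ] sz [0.0151 0.0397] yaw of long axis-90 2.8
scene red [364.8 275.9] A 133.5 ctr [ 0.6395 -0.1947] sz [0.0207 0.0723] yaw of long axis-90 5.2
top green [433. 230.] A 154.5 ctr [ 0.6232 -0.3256] sz [0.0865 0.0129] yaw of long axis-90 0.4
top red [375.5 220.8] A 159.5 ctr [ 0.642  -0.2022] sz [0.0882 0.0121] yaw of long axis-90 2.4
```

View pics/c7.png

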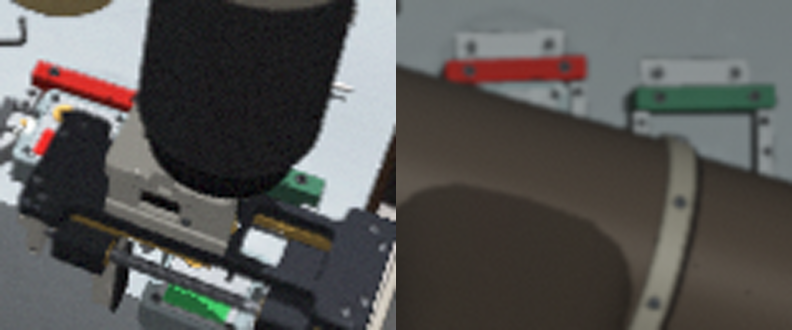

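The green case sits at the mouth of the green nest, visible below the gripper at (190,300) in the left half. Same push as before.

Emit:
play_rows --motion '[{"x":0,"y":0.02,"z":0.3,"rx":0,"ry":0,"rz":0},{"x":0,"y":0,"z":0.3,"rx":0,"ry":0,"rz":0},{"x":0,"y":0,"z":0.3,"rx":0,"ry":0,"rz":0},{"x":0,"y":0,"z":0.3,"rx":0,"ry":0,"rz":0},{"x":0,"y":0,"z":0.3,"rx":0,"ry":0,"rz":0},{"x":0,"y":0,"z":0.1,"rx":0,"ry":0,"rz":0},{"x":0.3,"y":0,"z":0,"rx":0,"ry":0,"rz":0},{"x":0.3,"y":0,"z":0,"rx":0,"ry":0,"rz":0},{"x":0.3,"y":0,"z":0,"rx":0,"ry":0,"rz":0},{"x":0.3,"y":0,"z":0,"rx":0,"ry":0,"rz":0},{"x":0.2,"y":0,"z":0,"rx":0,"ry":0,"rz":0}]' --fingers -0.7

```text
clock: 24.4
tool_pos: [0.5096, -0.3291, 0.0077]
orientation: [-180.0, 0.1, 1.1]
force: [-6.0, -1.2, 2.1]
opening: 0.0135
gripper_force: 3.1
```

Emit:
play_rows --motion '[{"x":0.2,"y":0,"z":0,"rx":0,"ry":0,"rz":0},{"x":0.2,"y":0,"z":0,"rx":0,"ry":0,"rz":0},{"x":0.2,"y":0,"z":0,"rx":0,"ry":0,"rz":0}]'

```text
clock: 24.78
tool_pos: [0.5248, -0.3288, 0.0077]
orientation: [-180.0, 0.1, 1.1]
force: [-5.0, -1.4, 0.4]
opening: 0.0133
gripper_force: 2.4
```

Emit:
play_rows --motion '[{"x":0.2,"y":0,"z":0,"rx":0,"ry":0,"rz":0},{"x":0.15,"y":0,"z":0,"rx":0,"ry":0,"rz":0},{"x":0.04,"y":0,"z":0,"rx":0,"ry":0,"rz":0},{"x":0.04,"y":0,"z":0,"rx":0,"ry":0,"rz":0}]'

```text
clock: 25.28
tool_pos: [0.5348, -0.3288, 0.0078]
orientation: [-180.0, 0.2, 1.1]
force: [-8.4, -3.7, 4.5]
opening: 0.0133
gripper_force: 4.7
```

Emit:
play_rows --motion '[{"x":0.04,"y":0,"z":0,"rx":0,"ry":0,"rz":0},{"x":0.04,"y":0,"z":0,"rx":0,"ry":0,"rz":0},{"x":0,"y":0,"z":0,"rx":0,"ry":0,"rz":0}]'

```text
clock: 25.65
tool_pos: [0.5349, -0.3287, 0.0078]
orientation: [-180.0, 0.3, 1.1]
force: [-13.0, -3.2, 8.1]
opening: 0.0137
gripper_force: 6.6
```

Emit:
play_rows --motion '[{"x":0.06,"y":0,"z":0,"rx":0,"ry":0,"rz":0},{"x":0.06,"y":0,"z":0,"rx":0,"ry":0,"rz":0},{"x":0.06,"y":0,"z":0,"rx":0,"ry":0,"rz":0},{"x":0,"y":0,"z":0,"rx":0,"ry":0,"rz":0}]'

```text
clock: 26.15
tool_pos: [0.5351, -0.3287, 0.0078]
orientation: [-179.9, 0.7, 1.0]
force: [-25.1, -4.0, 18.2]
opening: 0.0133
gripper_force: 12.6
```

Emit:
play_rows --motion '[{"x":-0.4,"y":0,"z":0,"rx":0,"ry":0,"rz":0},{"x":-0.8,"y":0,"z":-0.5,"rx":0,"ry":0,"rz":0},{"x":-1,"y":-0.5,"z":-0.8,"rx":0,"ry":0,"rz":0},{"x":-1,"y":-1,"z":-0.8,"rx":0,"ry":0,"rz":0},{"x":-0.5,"y":-1,"z":-0.5,"rx":0,"ry":0,"rz":0},{"x":0,"y":-1,"z":0,"rx":0,"ry":0,"rz":0},{"x":0,"y":-1,"z":0,"rx":0,"ry":0,"rz":0},{"x":0,"y":-1,"z":0,"rx":0,"ry":0,"rz":0},{"x":0,"y":-1,"z":0,"rx":0,"ry":0,"rz":0},{"x":0,"y":-1,"z":0,"rx":0,"ry":0,"rz":0},{"x":0,"y":-1,"z":0,"rx":0,"ry":0,"rz":0},{"x":0,"y":-1,"z":0,"rx":0,"ry":0,"rz":0},{"x":0,"y":-1,"z":0,"rx":0,"ry":0,"rz":0}]'

```text
clock: 27.78
tool_pos: [0.4457, -0.0665, 0.0739]
orientation: [-179.9, -0.2, 1.2]
force: [-0.6, -0.1, 0.5]
opening: 0.0124
gripper_force: 0.0
```

```bash
python3 -c "
from h import *
go(.530,-.3293,1.1,.008)
s=cams.snapshot('scene');cv2.imwrite('pics/s8.png',s);rep(s,'scene')
t=cams.snapshot('top');cv2.imwrite('pics/t8.png',t);rep(t,'top')
cv2.imwrite('pics/t8c.png',cv2.resize(t[195:300,330:465],None,fx=5.5,fy=5.5,interpolation=2))"
```

```text
t 27.77 pos [ 0.4457 -0.0665  0.0739] rpy [-1.7995e+02 -1.7000e-01  1.1600e+00] F [-0.6 -0.1  0.5] open 0.0124
delta tool (units of 25mm) [ 3.149 10.58   2.637] after turn frame [ 3.168 10.575  2.636] rotvec units [-0.013 -0.044  0.015]
scene green [408.6 320.6] A 145.5 ctr [ 0.5629 -0.328 ] sz [0.0241 0.0396] yaw of long axis-90 -1.2
scene green [416.9 301. ] A 141.5 ctr [ 0.6224 -0.3262] sz [0.0187 0.0884] yaw of long axis-90 2.2
scene red [359.6 294.9] A 110.5 ctr [ 0.581 -0.207] sz [0.0222 0.041 ] yaw of long axis-90 2.9
scene red [368.6 276.6] A 143.0 ctr [ 0.6413 -0.2032] sz [0.0172 0.0903] yaw of long axis-90 2.9
top green [434.5 257. ] A 153.5 ctr [ 0.5654 -0.3278] sz [0.0366 0.0213] yaw of long axis-90 0.3
top green [433.  229.5] A 145.5 ctr [ 0.6243 -0.3256] sz [0.0865 0.0108] yaw of long axis-90 0.4
top red [377.5 247.5] A 129.5 ctr [ 0.585 -0.206] sz [0.032  0.0192] yaw of long axis-90 0.4
top red [375.5 220.8] A 157.0 ctr [ 0.642  -0.2021] sz [0.0882 0.0121] yaw of long axis-90 2.3
```

View pics/t8c.png

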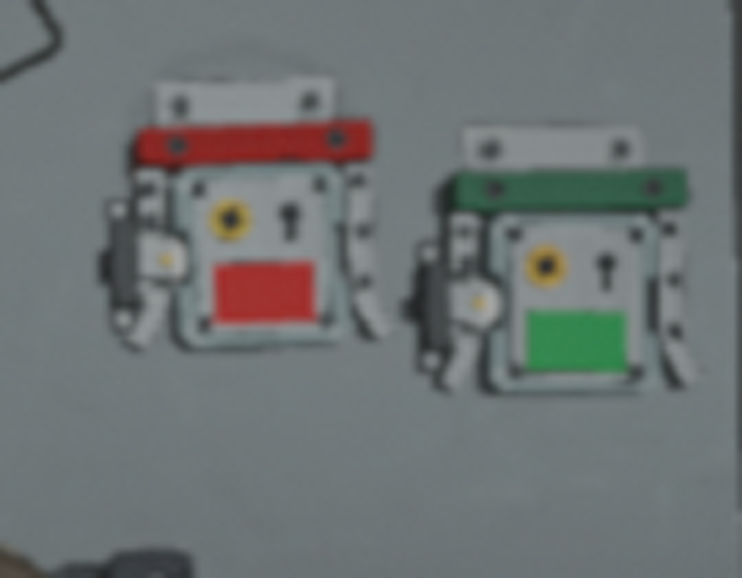

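The top crop shows both cases against their stops (red at (255,165), green at (570,213)), with both rollers, at (165,258) and (480,303), in their slots. Handing in.

```bash
python3 -c "
from plant import workorder
print(workorder.close_job())"
```

```text
the job is handed in; nothing more can be done
None
```

Both lock cases are in their matching nests, slid flat the whole way, pushed home against the stops with the rollers snapped in, and the job was handed in at about 28 s of the 64 s limit; red went first because it blocked green's path.

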